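# Find the loose terminal bolt and hold its cap open

### The job

First steady the terminal block: slide the work holder's jaw shut until it presses on the block, and leave it shut. Then find the loose bolt by tapping down on the bolt heads (the loose one sinks and stays down), lift that bolt's hinged cap by its tab to at least 45 degrees and finish while still holding it open with the gripper, so that a colleague can get a spanner on the bolt. Keep the other two caps shut and leave the other things on the bench where they are.

Things in the scene. Friction and masses are not known exactly. Their poses are not given: they have to be found in the camera images.
- holder: Grey metal work holder fixed to the bench, base plate 150 x 360 x 8 mm, gripping a black terminal block 85 (x) x 200 (y) mm, top 48 mm above the bench, with three bolts in a row along y. Origin on the bench under the block's middle; +x to the cap hinges (away from the robot), +y along the row from bolt c to a, z up; sliding jaw at the -y end. Yaw up to 0.3 rad either way.
- jaw (a joint): Sliding jaw at the holder's -y end, an aluminium block 100 x 42 mm, top 48 mm above the bench, on two rods. Value in m: gap between the jaw and the end face of the block; 0 = shut on the block (hard stop there), up to 0.075; it shuts by moving along holder +y. Sliding resistance about 3 N; it stays where it is left.
- jaw_post (a point): Centre of the part to take hold of on the jaw: an upright steel post 14 mm (holder y) x 30 mm (holder x), standing 36 mm tall on the jaw with nothing over it; its top is 14 mm above this point, the jaw's top face 22 mm below it. It moves with the jaw.
- bolt_top_a (a point): Middle of the top of the left (holder +y) bolt's steel hex head, 16 mm across flats, pointing up. The head pokes up through the window in its cap and stands 12 mm above the cap (68 mm above the bench) before it is tapped.
- bolt_a (a joint): How far the left (holder +y) bolt has sunk, m; starts at 0. A tight bolt does not give. The loose one (any of the three, all look alike) gives way to a downward push of about 2.5 N, sinks 7 mm to a hard stop and stays down.
- cap_a (a joint): Opening angle of the left (holder +y) bolt's grey hinged cap, rad: 0 shut (flat), at most 1.35 (nearly upright). The cap is a 5 mm thick plate, 46 mm wide, about 50 g, with a 34 x 30 mm window round the bolt head; it falls shut when let go.
- tab_a (a point): Round end of the left (holder +y) cap's lifting tab: a roll 14 mm in diameter, 14 mm long along holder y (flat ends face +-y), on a 14 mm wide neck sticking out 28 mm from the cap towards the robot. Point: its centre, 53.5 mm above the bench when shut; 45 mm free beneath, 50 mm to the next tab. Moves on a circle of radius 100 mm about the hinge (along holder y, same height, 100 mm towards holder +x when shut).
- bolt_top_b (a point): Middle of the top of the middle bolt's steel hex head, 16 mm across flats, pointing up. The head pokes up through the window in its cap and stands 12 mm above the cap (68 mm above the bench) before it is tapped.
- bolt_b (a joint): How far the middle bolt has sunk, m; starts at 0. A tight bolt does not give. The loose one (any of the three, all look alike) gives way to a downward push of about 2.5 N, sinks 7 mm to a hard stop and stays down.
- cap_b (a joint): Opening angle of the middle bolt's grey hinged cap, rad: 0 shut (flat), at most 1.35 (nearly upright). The cap is a 5 mm thick plate, 46 mm wide, about 50 g, with a 34 x 30 mm window round the bolt head; it falls shut when let go.
- tab_b (a point): Round end of the middle cap's lifting tab: a roll 14 mm in diameter, 14 mm long along holder y (flat ends face +-y), on a 14 mm wide neck sticking out 28 mm from the cap towards the robot. Point: its centre, 53.5 mm above the bench when shut; 45 mm free beneath, 50 mm to the next tab. Moves on a circle of radius 100 mm about the hinge (along holder y, same height, 100 mm towards holder +x when shut).
- bolt_top_c (a point): Middle of the top of the right (holder -y) bolt's steel hex head, 16 mm across flats, pointing up. The head pokes up through the window in its cap and stands 12 mm above the cap (68 mm above the bench) before it is tapped.
- bolt_c (a joint): How far the right (holder -y) bolt has sunk, m; starts at 0. A tight bolt does not give. The loose one (any of the three, all look alike) gives way to a downward push of about 2.5 N, sinks 7 mm to a hard stop and stays down.
- cap_c (a joint): Opening angle of the right (holder -y) bolt's grey hinged cap, rad: 0 shut (flat), at most 1.35 (nearly upright). The cap is a 5 mm thick plate, 46 mm wide, about 50 g, with a 34 x 30 mm window round the bolt head; it falls shut when let go.
- tab_c (a point): Round end of the right (holder -y) cap's lifting tab: a roll 14 mm in diameter, 14 mm long along holder y (flat ends face +-y), on a 14 mm wide neck sticking out 28 mm from the cap towards the robot. Point: its centre, 53.5 mm above the bench when shut; 45 mm free beneath, 50 mm to the next tab. Moves on a circle of radius 100 mm about the hinge (along holder y, same height, 100 mm towards holder +x when shut).
- heat_sink: Loose aluminium finned heat sink 46 x 46 x 26 mm; origin at the centre of its underside. Bystander: leave where it is.
- capacitor: Loose blue upright capacitor can, 22 mm diameter, 30 mm tall; origin at the centre of its underside. Bystander: leave where it is.
- chip: Loose processor package 40 x 40 x 6 mm; origin at the centre of its underside. Bystander: leave where it is.
- board: Loose blue circuit board 100 x 130 mm, 18 mm tall with its components; origin at the centre of its underside. Bystander: leave where it is.
- screwdriver: Loose screwdriver, 170 mm long, lying on the bench. Bystander: leave where it is.
- meter: Loose grey hand multimeter 170 x 82 x 45 mm, lying; origin at the centre of its underside. Bystander: leave where it is.
- parts_tray: Loose black divided parts tray 110 x 160 x 30 mm; origin at the centre of its underside. Bystander: leave where it is.

How it is judged:
On the way, in this order (a step that is already met when the one before it is completed fails the run):
1. the jaw is shut on the block (gap under 2 mm) and the gripper presses on it with more than 3 N (value of joint jaw below 0.002 m and contact force between the fingers and jaw above 3 N), for 0.1 s.
2. the loose bolt has been tapped down (sunk by more than 4.5 mm) (value of joint any of bolt_a, bolt_b, bolt_c above 0.0045 m), for 0.1 s.
3. the loose bolt's cap is held open by the fingers beyond 0.7 rad, the others shut (((value of joint bolt_a above 0.0045 m and value of joint cap_a above 0.7 rad and contact force between the fingers and cap_a above 0.2 N and value of joint each of cap_b, cap_c below 0.2 rad) or (value of joint bolt_b above 0.0045 m and value of joint cap_b above 0.7 rad and contact force between the fingers and cap_b above 0.2 N and value of joint each of cap_a, cap_c below 0.2 rad) or (value of joint bolt_c above 0.0045 m and value of joint cap_c above 0.7 rad and contact force between the fingers and cap_c above 0.2 N and value of joint each of cap_a, cap_b below 0.2 rad))), for 0.2 s.
At the end, for the whole second after the job is handed in: The cap of the loose (sunk by more than 4.5 mm) bolt is open beyond 0.7 rad (40 degrees), still, with the gripper's fingers touching it and holding it there; the other two caps are below 0.2 rad; the jaw is within 4 mm of shut (value of joint jaw below 0.004 m and ((value of joint bolt_a above 0.0045 m and value of joint cap_a above 0.7 rad and contact force between the fingers and cap_a above 0.2 N and value of joint each of cap_b, cap_c below 0.2 rad and value of joint each of bolt_b, bolt_c below 0.0045 m and velocity of joint cap_a between -0.2 and 0.2 rad/s) or (value of joint bolt_b above 0.0045 m and value of joint cap_b above 0.7 rad and contact force between the fingers and cap_b above 0.2 N and value of joint each of cap_a, cap_c below 0.2 rad and value of joint each of bolt_a, bolt_c below 0.0045 m and velocity of joint cap_b between -0.2 and 0.2 rad/s) or (value of joint bolt_c above 0.0045 m and value of joint cap_c above 0.7 rad and contact force between the fingers and cap_c above 0.2 N and value of joint each of cap_a, cap_b below 0.2 rad and value of joint each of bolt_a, bolt_b below 0.0045 m and velocity of joint cap_c between -0.2 and 0.2 rad/s))); the arm keeps its last pose, push and grip.
It fails at once if the cap of a bolt that has not been found loose is lifted (beyond 0.35 rad) ((value of joint cap_a above 0.35 rad and value of joint bolt_a below 0.0045 m) or (value of joint cap_b above 0.35 rad and value of joint bolt_b below 0.0045 m) or (value of joint cap_c above 0.35 rad and value of joint bolt_c below 0.0045 m)).
It fails at once if a bystander is shifted by more than 40 mm (distance of any of heat_sink, capacitor, chip, board, screwdriver, meter, parts_tray from where it was at the start of the episode above 0.04 m).
It also fails if it takes over 58 s, if anything falls off the work surface, if the arm or the gripper's body presses on something with over 40 N, if the wrist force passes 120 N, or if a joint passes its speed limit or range.

### The arm

A 7-joint arm with a two-finger parallel gripper is mounted at the origin on the work surface. World frame = base frame: x ahead of the robot, y to its left, z up, the work surface at z = 0. Lengths are in m, angles in rad, forces in N, time in s.
With the tool pointing down it reaches from about 0.425 to 0.875 m from the base axis. Payload 4.7 kg.
Tool frame: the origin (TCP) lies midway between the tips of the shut fingers; the grasp point (between the pads) lies 19 mm behind it; z points along the fingers, y is the direction in which the jaws open and shut (so a half turn about z gives the same grasp; the last joint's range is limited). The gripper opens to 85 mm and grips with 20 to 120 N. Pads are 22 mm wide; open, the fingers measure 114 mm over their backs; the gripper's body (76 mm by 85 mm) begins 54 mm behind the grasp point. The pads swing forward as they close: fully open they stand 13 mm farther back than shut.
Start: joints at [-1.14, 0.321, -0.07, 1.45, 0.023, 1.371, -0.057], TCP at [0.263, 0.594, 0.231] pointing down, gripper open.
Joint ranges: [-2.86, 2.86], [-0.3, 2.09], [-1.38, 1.24], [0.06, 2.45], [-1.56, 4.7], [0.09, 2.05], [-2.69, 2.69]. Speed limits (rad/s): [2.57, 2.57, 3.14, 3.14, 3.14, 3.14, 3.14].

### API

Orientations are given as a unit quaternion [w, x, y, z].
In Python, from plant import r gives the robot as it stands. The module is installed in compiled form; this text tells all that it offers.
- The arm moves only by the tool carry_out, never from a script. Its argument "increments" is a list of rows, each an object of numbers: "tx", "ty", "tz": the shift along the tool's x, y, z in cm; "rx", "ry", "rz": the turn, a rotation vector about the tool's x, y, z in rad; "grip": the gripper command: -1 is fully open, 1 is shut, values between are in proportion. A call has 1 to 10 rows; each row is the pose to reach, as a shift and turn from the pose commanded when the call began, along the tool's axes at that moment; what a row does not reach only later rows make up. A row lasts 1/12 s, in which the tool goes at most 41.7 mm and 7.16 degrees, less where a joint would pass 70% of its speed; a pose out of reach is approached as far as the arm can. A call with a gripper value outside its range is refused whole. The fingers move at their own pace and stop on an object; "grip_force" is the grip in N (left out, the last holds). Time passes only in rows, so rows that repeat a pose let the fingers close. It gives the time, the measured TCP pose, the force and the opening at its end, in the units of the state.
- r.get_state(): the state, without advancing time (a new reading comes with each control period).
- r.get_image(name): name is "scene" or "top" or "wrist"; returns a dict with "img" (420x560x3 uint8, blue, green, red), "depth" (420x560 float32, m along the optical axis (not along the pixel's ray), 0 where there is no reading), "fx", "fy", "cx", "cy" (pixels), "dist_coeffs" ([k1, k2, p1, p2, k3] as OpenCV has them; the pictures are not rectified), "view" (4x4, takes a point from world to camera coordinates); the wrist camera has in their place "mount" (4x4, takes a point from camera to tool coordinates, whose origin is the TCP and whose axes are the flange's). Camera axes: x right, y down, z forward; pixel columns grow to the right and rows downward; lengths in m; the calibration is good to about 2 mm. A picture is of the moment at which its call begins: read the wrist's pose just before it.
- r.hand_in(): hands the job in, once; it reports no verdict.
Trained networks look in the newest picture that a camera, given by its name, has taken for a name from the list of things; names that differ only in an ending like _2 or _b are one class to them, and where a whole thing is asked for, a point or a joint stands for the part that bears it (a point fixed in the world has none). Each returns a list of dicts, best first, with "p" (0 to 1); they miss things now and then, are a little off and sometimes report something else, mostly with a low value. They report only what shows in the picture. A call takes as long as a camera call.
- r.look_for(query, camera): "location" ([x, y, z] in m, in the coordinates of the camera as it stood for that picture, good to about 4 mm: the middle of the surface that is visible of it).
The state is a dict: "time": time; "joint_pos": joint angles; "qd": joint speeds; "effort": joint torques, N m; "tcp_pos": TCP position; "eef_rot": TCP orientation; "ft_force": force on the tool from outside, world axes, zero at the start; "moment": the same for the moment, N m; "grip_width": finger opening in m.
Only numpy, scipy, OpenCV 4.12 (cv2) and the standard library are available. Lean on these libraries where they do the work, as an engineer would, in place of code of your own. Each camera call takes 0.05 s, during which the arm holds its last target.

## Working session

There is one attempt and no reset: what is moved stays moved. The work goes in short steps, Python scripts to look and compute and a tool call to move; the robot and the scene stay as the last step left them, time stands still between calls to the robot, and variables do not carry over. Pictures are saved under pics/ and viewed, and the job is handed in when it is done.

Besides the shell and the picture viewer there is one more tool, called after ">>>" by a JSON object that holds its "op" and its "data", one argument or row to a line. carry_out: Moves the arm, as the interface text tells. Its arguments: {"type":"object","properties":{"increments":{"type":"array"},"grip_force":{"type":"number"}},"required":["increments"]}

```bash
mkdir -p pics
cat > h.py <<'E'
import numpy as np, cv2
from plant import r
from scipy.spatial.transform import Rotation as R
def T(s):
    M=np.eye(4); q=s["eef_rot"]; M[:3,:3]=R.from_quat([q[1],q[2],q[3],q[0]]).as_matrix(); M[:3,3]=s["tcp_pos"]; return M
def cam(name):
    s=r.get_state(); im=r.get_image(name)
    C=T(s)@np.array(im["mount"]) if name=="wrist" else np.linalg.inv(np.array(im["view"]))
    return im,C
def px(im,C,P):
    P=np.atleast_2d(P); W=np.linalg.inv(C); p=P@W[:3,:3].T+W[:3,3]
    K=np.array([[im["fx"],0,im["cx"]],[0,im["fy"],im["cy"]],[0,0,1.]])
    return cv2.projectPoints(p,np.zeros(3),np.zeros(3),K,np.array(im["dist_coeffs"]))[0][:,0]
def w(im,C,u,v,d=None):
    K=np.array([[im["fx"],0,im["cx"]],[0,im["fy"],im["cy"]],[0,0,1.]])
    n=cv2.undistortPoints(np.array([[[u,v]]],float),K,np.array(im["dist_coeffs"]))[0,0]
    d=im["depth"][int(v),int(u)] if d is None else d
    return C[:3,:3]@(np.array([n[0],n[1],1])*d)+C[:3,3]
def find(q,name,C,n=4):
    return [(round(o["p"],2),(C[:3,:3]@np.array(o["location"])+C[:3,3])) for o in r.look_for(q,name)[:n]]
E
python3 - <<'E'
from h import *
np.set_printoptions(precision=4,suppress=True)
s=r.get_state(); print({k:np.round(v,3) for k,v in s.items()})
for n in ("scene","top"):
    im,C=cam(n); cv2.imwrite(f"pics/{n}0.png",im["img"])
    for q in ("holder","jaw_post","bolt_top_a","tab_a"):
        for o in find(q,n,C): print(n,q,o[0],o[1],px(im,C,o[1])[0].round())
E
```

```text
{'time': np.float64(0.0), 'joint_pos': array([-1.14 ,  0.322, -0.07 ,  1.452,  0.023,  1.371, -0.057]), 'qd': array([-0.   ,  0.   ,  0.   , -0.   , -0.   ,  0.002,  0.   ]), 'effort': array([  0.   , -49.359,  -0.382, -31.434,   0.013,   0.011,   0.   ]), 'tcp_pos': array([0.263, 0.594, 0.23 ]), 'eef_rot': array([-0.   ,  0.207,  0.978, -0.001]), 'ft_force': array([-0.576, -0.253,  0.12 ]), 'moment': array([-0.009, -0.002,  0.029]), 'grip_width': np.float64(0.086)}
scene holder 0.62 [ 0.6079 -0.1146  0.0367] [275. 256.]
scene holder 0.57 [ 0.6155 -0.1911  0.0505] [263. 270.]
scene jaw_post 0.67 [ 0.6142 -0.1883  0.0511] [263. 269.]
scene tab_a 0.67 [ 0.5721 -0.0321  0.0553] [277. 230.]
scene tab_a 0.67 [ 0.5877 -0.0936  0.0544] [271. 244.]
scene tab_a 0.62 [0.5594 0.0334 0.0565] [283. 217.]
top holder 0.87 [ 0.5754 -0.0731  0.0322] [302. 202.]
top jaw_post 0.82 [ 0.6051 -0.17    0.0462] [333. 192.]
top bolt_top_a 0.25 [ 0.7186 -0.1625  0.0197] [329. 160.]
top tab_a 0.77 [0.5495 0.0394 0.0537] [265. 209.]
top tab_a 0.72 [ 0.5915 -0.0877  0.0569] [307. 195.]
top tab_a 0.64 [ 0.5655 -0.0198  0.0562] [284. 204.]
```

View pics/scene0.png

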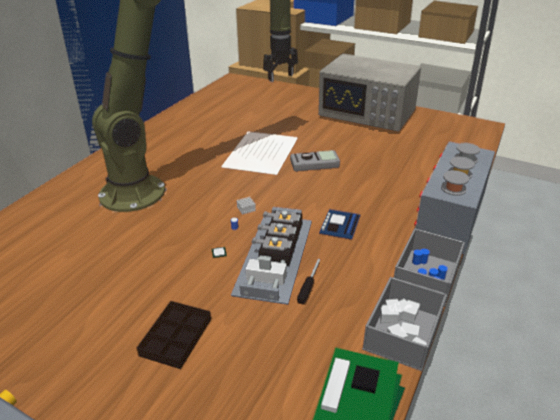

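View pics/top0.png

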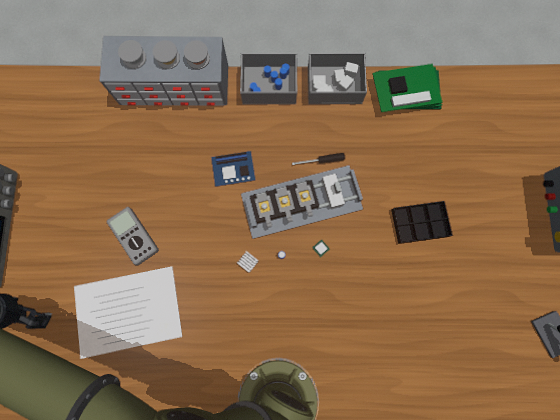

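The scene picture shows the holder at about (275,250) and the jaw with its post at (265,265). In the top picture the tabs are at (265,209), (284,204) and (307,195), with the jaw to the right at (333,190). The yaw is about +0.3. I'll go above the holder and look with the wrist camera.

```bash
cat >> h.py <<'E'
def plan(pos,yvec):
    """tool shift (cm) and rotvec to reach tcp pos, tool z down, tool y along yvec"""
    M=T(r.get_state()); z=np.array([0,0,-1.]); y=np.array([yvec[0],yvec[1],0.]); y/=np.linalg.norm(y)
    D=np.c_[np.cross(y,z),y,z]
    print("shift cm",np.round(100*M[:3,:3].T@(np.array(pos)-M[:3,3]),2),"rot",np.round(R.from_matrix(M[:3,:3].T@D).as_rotvec(),3))
E
python3 - <<'E'
from h import *
im,C=cam("wrist"); print(np.round(im["mount"],3),im["fx"])
plan([0.56,-0.08,0.28],[0.31,-0.95])
E
```

```text
[[ 0.001 -0.957 -0.291  0.074]
 [ 1.     0.001  0.002 -0.001]
 [-0.001 -0.291  0.957 -0.143]
 [ 0.     0.     0.     1.   ]] 309.72762965675923
shift cm [-54.44 -49.64  -4.86] rot [ 0.    -0.     2.409]
```

>>> {"op": "carry_out", "data": {
  "increments": [
    {"tx":-27,"ty":-25,"tz":-4.9,"rz":1.2},
    {"tx":-27,"ty":-25,"tz":-4.9,"rz":1.2},
    {"tx":-27,"ty":-25,"tz":-4.9,"rz":1.2},
    {"tx":-27,"ty":-25,"tz":-4.9,"rz":1.2},
    {"tx":-27,"ty":-25,"tz":-4.9,"rz":1.2},
    {"tx":-27,"ty":-25,"tz":-4.9,"rz":1.2},
    {"tx":-27,"ty":-25,"tz":-4.9,"rz":1.2},
    {"tx":-27,"ty":-25,"tz":-4.9,"rz":1.2},
    {"tx":-27,"ty":-25,"tz":-4.9,"rz":1.2},
    {"tx":-27,"ty":-25,"tz":-4.9,"rz":1.2}
  ]
}}

```text
$.increments[0]: bad value
```

Run:
```python
from h import *
plan([0.56,-0.08,0.28],[0.31,-0.95])
```

```text
shift cm [-54.44 -49.64  -4.86] rot [ 0.    -0.     2.409]
```

>>> {"op": "carry_out", "data": {
  "increments": [
    {"tx":-27,"ty":-25,"tz":-4.9,"rx":0,"ry":0,"rz":1.2,"grip":-1},
    {"tx":-27,"ty":-25,"tz":-4.9,"rx":0,"ry":0,"rz":1.2,"grip":-1},
    {"tx":-27,"ty":-25,"tz":-4.9,"rx":0,"ry":0,"rz":1.2,"grip":-1},
    {"tx":-27,"ty":-25,"tz":-4.9,"rx":0,"ry":0,"rz":1.2,"grip":-1},
    {"tx":-27,"ty":-25,"tz":-4.9,"rx":0,"ry":0,"rz":1.2,"grip":-1},
    {"tx":-27,"ty":-25,"tz":-4.9,"rx":0,"ry":0,"rz":1.2,"grip":-1},
    {"tx":-27,"ty":-25,"tz":-4.9,"rx":0,"ry":0,"rz":1.2,"grip":-1},
    {"tx":-27,"ty":-25,"tz":-4.9,"rx":0,"ry":0,"rz":1.2,"grip":-1},
    {"tx":-27,"ty":-25,"tz":-4.9,"rx":0,"ry":0,"rz":1.2,"grip":-1},
    {"tx":-27,"ty":-25,"tz":-4.9,"rx":0,"ry":0,"rz":1.2,"grip":-1}
  ]
}}

```text
time: 1.38
tcp_pos: [0.4134, 0.2481, 0.2822]
eef_rot: [0.002, 0.729, 0.684, 0.001]
ft_force: [1.1, 0.2, 0.5]
grip_width: 0.0856
```

Run:
```python
from h import *
plan([0.56,-0.08,0.28],[0.31,-0.95])
```

```text
shift cm [-31.8   16.74   0.31] rot [ 0.004 -0.002  1.191]
```

>>> {"op": "carry_out", "data": {
  "increments": [
    {"tx":-31.8,"ty":16.7,"tz":0.3,"rx":0,"ry":0,"rz":1.19,"grip":-1},
    {"tx":-31.8,"ty":16.7,"tz":0.3,"rx":0,"ry":0,"rz":1.19,"grip":-1},
    {"tx":-31.8,"ty":16.7,"tz":0.3,"rx":0,"ry":0,"rz":1.19,"grip":-1},
    {"tx":-31.8,"ty":16.7,"tz":0.3,"rx":0,"ry":0,"rz":1.19,"grip":-1},
    {"tx":-31.8,"ty":16.7,"tz":0.3,"rx":0,"ry":0,"rz":1.19,"grip":-1},
    {"tx":-31.8,"ty":16.7,"tz":0.3,"rx":0,"ry":0,"rz":1.19,"grip":-1},
    {"tx":-31.8,"ty":16.7,"tz":0.3,"rx":0,"ry":0,"rz":1.19,"grip":-1},
    {"tx":-31.8,"ty":16.7,"tz":0.3,"rx":0,"ry":0,"rz":1.19,"grip":-1},
    {"tx":-31.8,"ty":16.7,"tz":0.3,"rx":0,"ry":0,"rz":1.19,"grip":-1},
    {"tx":-31.8,"ty":16.7,"tz":0.3,"rx":0,"ry":0,"rz":1.19,"grip":-1}
  ]
}}

```text
time: 2.22
tcp_pos: [0.5619, -0.0767, 0.2776]
eef_rot: [0.002, 0.987, 0.159, 0.0]
ft_force: [-0.8, -1.4, 0.1]
grip_width: 0.0856
```

Run:
```python
from h import *
np.set_printoptions(precision=4,suppress=True)
im,C=cam("wrist"); cv2.imwrite("pics/w1.png",im["img"]); np.savez("w1.npz",C=C,depth=im["depth"],img=im["img"])
print(C[:3,3],r.get_state()["ft_force"],r.get_state()["joint_pos"])
for q in ("jaw_post","bolt_top_a","tab_a"):
    for o in find(q,"wrist",C): print(q,o[0],o[1],px(im,C,o[1])[0].round())
```

```text
[ 0.6323 -0.0536  0.4204] [ 0.1665  0.6714 -0.3185] [-0.4719  0.13    0.6136  1.6151 -0.0736  1.4199 -1.1005]
jaw_post 0.62 [ 0.6182 -0.1625  0.0503] [361. 163.]
bolt_top_a 0.74 [ 0.5928 -0.0778  0.0665] [287. 163.]
bolt_top_a 0.73 [ 0.5757 -0.0137  0.0674] [228. 159.]
bolt_top_a 0.71 [ 0.5748 -0.0237  0.0497] [238. 161.]
bolt_top_a 0.62 [0.5566 0.0422 0.0717] [174. 160.]
tab_a 0.95 [ 0.5758 -0.0211  0.0558] [236. 160.]
tab_a 0.93 [0.5625 0.0382 0.052 ] [184. 154.]
tab_a 0.81 [ 0.5933 -0.0768  0.0578] [286. 161.]
tab_a 0.53 [ 0.5948 -0.0825  0.0687] [291. 162.]
```

View pics/w1.png

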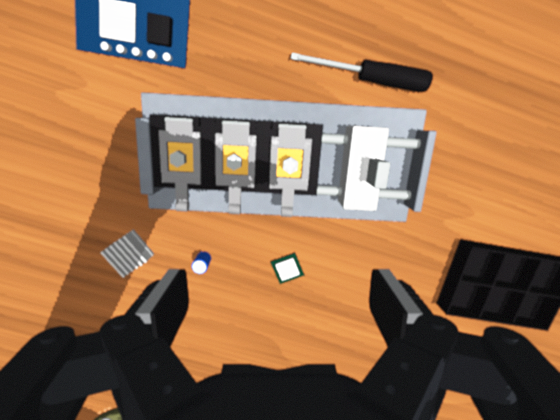

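The wrist view shows the bolt heads at (177,158), (234,159) and (290,164), tab rolls near (181,200), (234,202) and (288,202), and the post at (377,173). I'll refine these with depth.

Run:
```python
from h import *
np.set_printoptions(precision=4,suppress=True)
im,C=cam("wrist")
D=im["depth"]; v,u=np.mgrid[80:230,120:450]
K=np.array([[im["fx"],0,im["cx"]],[0,im["fy"],im["cy"]],[0,0,1.]])
n=cv2.undistortPoints(np.stack([u.ravel(),v.ravel()],1).astype(float)[:,None],K,np.array(im["dist_coeffs"]))[:,0]
d=D[80:230,120:450].ravel(); P=(np.c_[n,np.ones(len(n))]*d[:,None])@C[:3,:3].T+C[:3,3]
np.save("P.npy",P)
z=P[:,2].reshape(v.shape)
m=((z>.060)&(z<.1)&(d.reshape(v.shape)>0)).astype(np.uint8)
k,l,st,ce=cv2.connectedComponentsWithStats(m)
for i in range(1,k):
    if st[i,4]>8:
        q=P[l.ravel()==i]; print(ce[i]+[120,80],st[i,4],q.mean(0),"med z",np.median(q[:,2]),np.percentile(q[:,2],95))
# block top / jaw / tab slices
for a,b in((.050,.060),(.044,.0505)):
    m=((z>a)&(z<b)).astype(np.uint8); k,l,st,ce=cv2.connectedComponentsWithStats(m)
    for i in range(1,k):
        if st[i,4]>30:
            q=P[l.ravel()==i]; rc=cv2.minAreaRect(q[:,:2].astype(np.float32)); print(a,ce[i]+[120,80],st[i,4],q.mean(0),rc)
cv2.imwrite("pics/w2.png",cv2.resize(im["img"][90:220,130:440],None,fx=2.5,fy=2.5,interpolation=cv2.INTER_CUBIC))
```

```text
[186.7585 158.029 ] 207 [0.559  0.0407 0.0677] med z 0.06807813077108171 0.06935437480002887
[243.0628 162.3089] 191 [ 0.5756 -0.0205  0.0678] med z 0.06804033584366503 0.06914122738291009
[298.9297 166.5514] 185 [ 0.5921 -0.0818  0.0676] med z 0.06783926386274636 0.06921011812915397
[387.5262 176.9494] 534 [ 0.6153 -0.1769  0.0796] med z 0.08359905778471907 0.08547653466272531
[188.2   205.875] 40 [0.5029 0.0264 0.0608] med z 0.060573596671207625 0.061968669111168696
[241.8788 209.7273] 33 [ 0.5197 -0.0358  0.0606] med z 0.060552421313965266 0.061430787817040144
[294.5312 213.4375] 32 [ 0.5365 -0.0974  0.0606] med z 0.06050281843329661 0.061597453610192074
0.05 [189.33   154.6103] 2376 [0.5608 0.0416 0.0558] ((0.5501217842102051, 0.039245061576366425), (0.1107034683227539, 0.046493858098983765), 15.001952171325684)
0.05 [244.0923 158.4581] 2220 [ 0.5777 -0.0197  0.0559] ((0.5667747855186462, -0.02252236381173134), (0.11107859015464783, 0.046141043305397034), 14.976717948913574)
0.05 [298.8339 162.5946] 2119 [ 0.5945 -0.0815  0.056 ] ((0.5834639668464661, -0.08438968658447266), (0.11
[... 1663 characters left out ...]
28132440522313118), 15.446745872497559)
0.044 [438.6364 150.6104] 77 [ 0.6626 -0.2344  0.0445] ((0.6618821620941162, -0.2340817004442215), (0.025599069893360138, 0.009226606227457523), 14.982487678527832)
0.044 [244.5162 159.3477] 463 [ 0.5765 -0.0199  0.0495] ((0.5753633379936218, -0.0199592225253582), (0.03394351527094841, 0.029812999069690704), 15.119037628173828)
0.044 [298.2681 163.2149] 470 [ 0.5935 -0.0816  0.0494] ((0.5921854376792908, -0.08220431953668594), (0.033638887107372284, 0.030011357739567757), 15.393073081970215)
0.044 [433.3733 174.4267] 75 [ 0.635  -0.2419  0.0446] ((0.6349247694015503, -0.24113507568836212), (0.02579573169350624, 0.00866047851741314), 14.736329078674316)
```

View pics/w2.png

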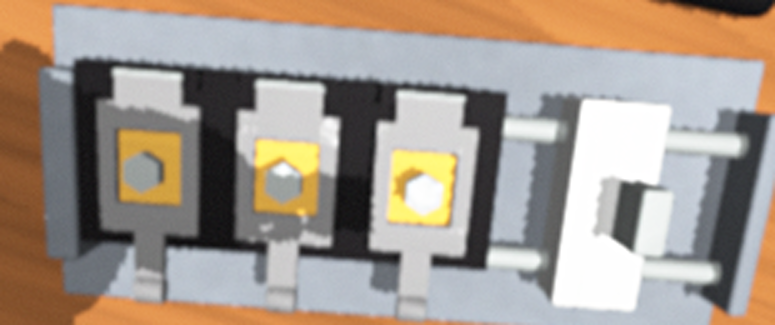

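Run:
```python
from h import *
np.set_printoptions(precision=4,suppress=True)
P=np.load("P.npy"); hx=np.array([.9655,.2605]); hy=np.array([-.2605,.9655])
b=np.array([.5756,-.0205])
Q=np.c_[(P[:,:2]-b)@hx,(P[:,:2]-b)@hy,P[:,2]]
def st(m,n): q=Q[m]; print(n,m.sum(),q.min(0),q.max(0),q.mean(0))
st((Q[:,2]>.080)&(Q[:,2]<.088),"post top")
for n,y in(("a",.064),("b",0),("c",-.064)):
    st((Q[:,2]>.0665)&(Q[:,2]<.0695)&(abs(Q[:,1]-y)<.02)&(abs(Q[:,0])<.02),n)
    st((Q[:,2]>.058)&(Q[:,2]<.0625)&(abs(Q[:,1]-y)<.02)&(Q[:,0]<-.04),"tab "+n)
m=(Q[:,2]>.08); c=(Q[m].min(0)+Q[m].max(0))/2; pw=b+c[0]*hx+c[1]*hy; print(pw)
plan([*pw,.13],[.2605,-.9655])
```

```text
post top 357 [-0.0183 -0.1714  0.08  ] [ 0.0115 -0.1566  0.0865] [-0.003  -0.1631  0.0842]
a 176 [-0.0089  0.0561  0.0666] [0.0079 0.0725 0.0695] [-0.0004  0.0641  0.0682]
tab a 93 [-0.0637  0.0574  0.058 ] [-0.0526  0.0712  0.0625] [-0.058   0.0642  0.0598]
b 171 [-0.0087 -0.0078  0.0665] [0.0084 0.0081 0.0695] [-0.0003  0.0002  0.0681]
tab b 95 [-0.0637 -0.0065  0.0581] [-0.0524  0.0071  0.0618] [-0.0578  0.0003  0.0597]
c 165 [-0.0087 -0.0716  0.0666] [ 0.0087 -0.0558  0.0695] [-0.0004 -0.0635  0.0679]
tab c 93 [-0.064  -0.0706  0.058 ] [-0.0527 -0.0571  0.0619] [-0.0578 -0.0638  0.0596]
[ 0.6168 -0.1174]
shift cm [ 3.61  6.58 14.73] rot [-0.001 -0.     0.075]
```

Run:
```python
from h import *
plan([.6149,-.1793,.13],[.2605,-.9655])
```

```text
shift cm [ 1.36 12.36 14.72] rot [-0.001 -0.     0.075]
```

>>> {"op": "carry_out", "data": {
  "increments": [
    {"tx":1.36,"ty":12.36,"tz":14.7,"rx":0,"ry":0,"rz":0.075,"grip":-0.2},
    {"tx":1.36,"ty":12.36,"tz":14.7,"rx":0,"ry":0,"rz":0.075,"grip":-0.2},
    {"tx":1.36,"ty":12.36,"tz":14.7,"rx":0,"ry":0,"rz":0.075,"grip":-0.2},
    {"tx":1.36,"ty":12.36,"tz":14.7,"rx":0,"ry":0,"rz":0.075,"grip":-0.2},
    {"tx":1.36,"ty":12.36,"tz":14.7,"rx":0,"ry":0,"rz":0.075,"grip":-0.2},
    {"tx":1.36,"ty":12.36,"tz":14.7,"rx":0,"ry":0,"rz":0.075,"grip":-0.2},
    {"tx":1.36,"ty":12.36,"tz":14.7,"rx":0,"ry":0,"rz":0.075,"grip":-0.2},
    {"tx":1.36,"ty":12.36,"tz":14.7,"rx":0,"ry":0,"rz":0.075,"grip":-0.2}
  ]
}}

```text
time: 3.13
tcp_pos: [0.6152, -0.1793, 0.1312]
eef_rot: [-0.0, 0.991, 0.131, 0.001]
ft_force: [0.4, -0.8, 0.8]
grip_width: 0.0513
```

Run:
```python
from h import *
im,C=cam("wrist"); cv2.imwrite("pics/w3.png",im["img"])
print(r.get_state()["ft_force"],r.get_state()["tcp_pos"],r.get_state()["grip_width"])
plan([.6149,-.1793,.056],[.2605,-.9655])
```

```text
[-0.26271695  0.07181514  0.86102588] [ 0.61562434 -0.17919103  0.13190815] 0.051583989728137686
shift cm [-0.09 -0.01  7.59] rot [-0.    -0.003 -0.001]
```

View pics/w3.png

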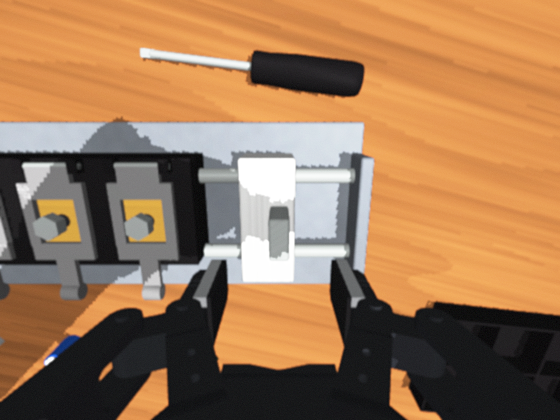

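The post at (279,232) is centred between the fingers at (210,285) and (345,285). I'll go down and grip.

>>> {"op": "carry_out", "data": {
  "increments": [
    {"tx":0,"ty":0,"tz":4,"rx":0,"ry":0,"rz":0,"grip":-0.2},
    {"tx":0,"ty":0,"tz":7.5,"rx":0,"ry":0,"rz":0,"grip":-0.2},
    {"tx":0,"ty":0,"tz":7.5,"rx":0,"ry":0,"rz":0,"grip":-0.2},
    {"tx":0,"ty":0,"tz":7.5,"rx":0,"ry":0,"rz":0,"grip":1},
    {"tx":0,"ty":0,"tz":7.5,"rx":0,"ry":0,"rz":0,"grip":1},
    {"tx":0,"ty":0,"tz":7.5,"rx":0,"ry":0,"rz":0,"grip":1},
    {"tx":0,"ty":0,"tz":7.5,"rx":0,"ry":0,"rz":0,"grip":1},
    {"tx":0,"ty":0,"tz":7.5,"rx":0,"ry":0,"rz":0,"grip":1}
  ],
  "grip_force": 40
}}

```text
time: 3.85
tcp_pos: [0.6166, -0.181, 0.0587]
eef_rot: [0.0, 0.992, 0.13, 0.002]
ft_force: [-0.4, 2.4, 6.5]
grip_width: 0.0132
```

>>> {"op": "carry_out", "data": {
  "increments": [
    {"tx":0,"ty":-0.8,"tz":0,"rx":0,"ry":0,"rz":0,"grip":1},
    {"tx":0,"ty":-1.6,"tz":0,"rx":0,"ry":0,"rz":0,"grip":1},
    {"tx":0,"ty":-2.4,"tz":0,"rx":0,"ry":0,"rz":0,"grip":1},
    {"tx":0,"ty":-3.0,"tz":0,"rx":0,"ry":0,"rz":0,"grip":1},
    {"tx":0,"ty":-3.3,"tz":0,"rx":0,"ry":0,"rz":0,"grip":1},
    {"tx":0,"ty":-3.4,"tz":0,"rx":0,"ry":0,"rz":0,"grip":1},
    {"tx":0,"ty":-3.4,"tz":0,"rx":0,"ry":0,"rz":0,"grip":1},
    {"tx":0,"ty":-3.4,"tz":0,"rx":0,"ry":0,"rz":0,"grip":1}
  ]
}}

```text
time: 4.52
tcp_pos: [0.608, -0.1491, 0.0587]
eef_rot: [0.001, 0.992, 0.13, 0.003]
ft_force: [0.1, -0.9, 9.2]
grip_width: 0.0134
```

>>> {"op": "carry_out", "data": {
  "increments": [
    {"tx":0,"ty":-0.2,"tz":0,"rx":0,"ry":0,"rz":0,"grip":1},
    {"tx":0,"ty":-0.2,"tz":0,"rx":0,"ry":0,"rz":0,"grip":1},
    {"tx":0,"ty":-0.2,"tz":0,"rx":0,"ry":0,"rz":0,"grip":1}
  ]
}}

```text
time: 4.77
tcp_pos: [0.6076, -0.1475, 0.0587]
eef_rot: [0.001, 0.992, 0.129, 0.003]
ft_force: [0.5, -2.3, 9.3]
grip_width: 0.0133
```

>>> {"op": "carry_out", "data": {
  "increments": [
    {"tx":0,"ty":-0.3,"tz":0,"rx":0,"ry":0,"rz":0,"grip":1},
    {"tx":0,"ty":-0.3,"tz":0,"rx":0,"ry":0,"rz":0,"grip":1},
    {"tx":0,"ty":-0.3,"tz":0,"rx":0,"ry":0,"rz":0,"grip":1}
  ]
}}

```text
time: 5.02
tcp_pos: [0.6073, -0.1465, 0.0588]
eef_rot: [0.003, 0.992, 0.129, 0.004]
ft_force: [2.7, -5.1, 6.8]
grip_width: 0.0135
```

>>> {"op": "carry_out", "data": {
  "increments": [
    {"tx":0,"ty":-0.3,"tz":0,"rx":0,"ry":0,"rz":0,"grip":1},
    {"tx":0,"ty":-0.3,"tz":0,"rx":0,"ry":0,"rz":0,"grip":1},
    {"tx":0,"ty":-0.3,"tz":0,"rx":0,"ry":0,"rz":0,"grip":1}
  ]
}}

```text
time: 5.27
tcp_pos: [0.6073, -0.1464, 0.0588]
eef_rot: [0.005, 0.992, 0.128, 0.005]
ft_force: [5.4, -10.5, 2.8]
grip_width: 0.013
```

Run:
```python
from h import *
im,C=cam("wrist"); cv2.imwrite("pics/w4.png",im["img"]); im,C=cam("top"); cv2.imwrite("pics/t4.png",cv2.resize(im["img"][150:250,220:380],None,fx=4,fy=4,interpolation=cv2.INTER_CUBIC))
```

```text
(no output)
```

View pics/w4.png

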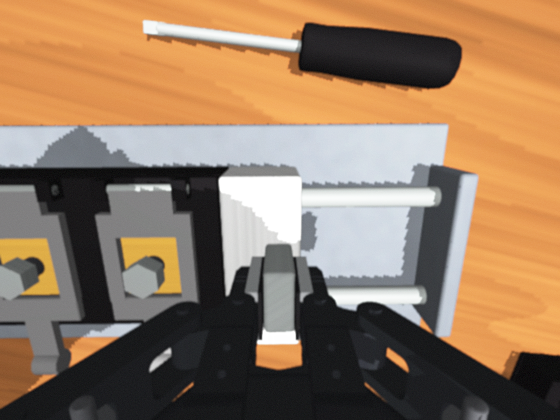

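The jaw now meets the block at (222,250), with about 11 N pressing and no further motion. I'll release and rise.

>>> {"op": "carry_out", "data": {
  "increments": [
    {"tx":0,"ty":0.2,"tz":0,"rx":0,"ry":0,"rz":0,"grip":-0.3},
    {"tx":0,"ty":0.2,"tz":0,"rx":0,"ry":0,"rz":0,"grip":-0.3},
    {"tx":0,"ty":0.2,"tz":0,"rx":0,"ry":0,"rz":0,"grip":-0.3},
    {"tx":0,"ty":0.2,"tz":-3,"rx":0,"ry":0,"rz":0,"grip":-0.3},
    {"tx":0,"ty":0.2,"tz":-6,"rx":0,"ry":0,"rz":0,"grip":-0.3},
    {"tx":0,"ty":0.2,"tz":-6,"rx":0,"ry":0,"rz":0,"grip":0.5},
    {"tx":0,"ty":0.2,"tz":-6,"rx":0,"ry":0,"rz":0,"grip":1}
  ]
}}

```text
time: 5.95
tcp_pos: [0.6055, -0.1419, 0.1172]
eef_rot: [-0.0, 0.992, 0.13, 0.002]
ft_force: [0.6, 0.5, -0.6]
grip_width: 0.0322
```

Run:
```python
from h import *
im,C=cam("wrist"); cv2.imwrite("pics/w5.png",im["img"])
plan([.5918,-.0821,.085],[.2605,-.9655])
```

```text
shift cm [ 0.32 -6.07  3.07] rot [-0.001 -0.001 -0.003]
```

View pics/w5.png

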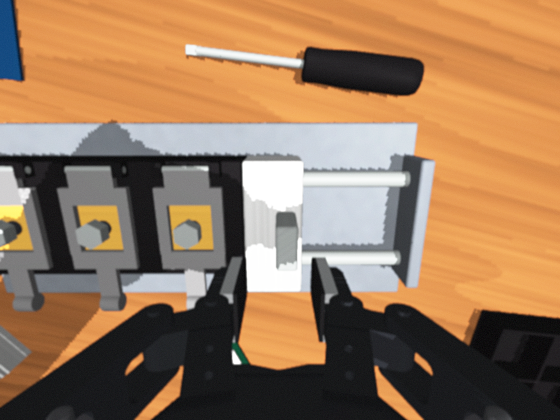

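The jaw stays against the block at (244,220). Next I'll close the fingers and go above bolt c.

>>> {"op": "carry_out", "data": {
  "increments": [
    {"tx":0.3,"ty":-3,"tz":0,"rx":0,"ry":0,"rz":0,"grip":1},
    {"tx":0.3,"ty":-6.1,"tz":0,"rx":0,"ry":0,"rz":0,"grip":1},
    {"tx":0.3,"ty":-6.1,"tz":3,"rx":0,"ry":0,"rz":0,"grip":1},
    {"tx":0.3,"ty":-6.1,"tz":3,"rx":0,"ry":0,"rz":0,"grip":1},
    {"tx":0.3,"ty":-6.1,"tz":3,"rx":0,"ry":0,"rz":0,"grip":1}
  ]
}}

```text
time: 6.42
tcp_pos: [0.5891, -0.0822, 0.083]
eef_rot: [-0.0, 0.992, 0.13, -0.003]
ft_force: [-0.1, 0.8, 1.1]
grip_width: 0.0001
```

Run:
```python
from h import *
plan([.5918,-.0821,.068],[.2605,-.9655]); print(r.get_state()["ft_force"],r.get_state()["grip_width"])
```

```text
shift cm [0.27 0.06 1.5 ] rot [-0.001  0.006 -0.003]
[-0.09963287  0.75113558  1.08894506] 8.420531594560964e-05
```

>>> {"op": "carry_out", "data": {
  "increments": [
    {"tx":0.2,"ty":0,"tz":0.8,"rx":0,"ry":0,"rz":0,"grip":1},
    {"tx":0.2,"ty":0,"tz":1.3,"rx":0,"ry":0,"rz":0,"grip":1},
    {"tx":0.2,"ty":0,"tz":1.7,"rx":0,"ry":0,"rz":0,"grip":1},
    {"tx":0.2,"ty":0,"tz":2.0,"rx":0,"ry":0,"rz":0,"grip":1},
    {"tx":0.2,"ty":0,"tz":2.0,"rx":0,"ry":0,"rz":0,"grip":1},
    {"tx":0.2,"ty":0,"tz":2.0,"rx":0,"ry":0,"rz":0,"grip":1}
  ]
}}

```text
time: 6.92
tcp_pos: [0.5934, -0.0826, 0.0653]
eef_rot: [-0.0, 0.992, 0.129, -0.0]
ft_force: [-0.5, 0.7, -0.2]
grip_width: -0.0002
```

>>> {"op": "carry_out", "data": {
  "increments": [
    {"tx":0,"ty":0,"tz":0.2,"rx":0,"ry":0,"rz":0,"grip":1},
    {"tx":0,"ty":0,"tz":0.4,"rx":0,"ry":0,"rz":0,"grip":1},
    {"tx":0,"ty":0,"tz":0.4,"rx":0,"ry":0,"rz":0,"grip":1},
    {"tx":0,"ty":0,"tz":0.4,"rx":0,"ry":0,"rz":0,"grip":1}
  ]
}}

```text
time: 7.25
tcp_pos: [0.5935, -0.0823, 0.0613]
eef_rot: [0.0, 0.992, 0.13, 0.0]
ft_force: [0.4, 0.3, 0.2]
grip_width: -0.0002
```

Run:
```python
from h import *
im,C=cam("wrist"); cv2.imwrite("pics/w6.png",im["img"]); s=r.get_state(); print(s["tcp_pos"],s["ft_force"])
```

```text
[ 0.59348738 -0.0822095   0.0613408 ] [ 0.91790441  0.20198358 -0.18103063]
```

View pics/w6.png

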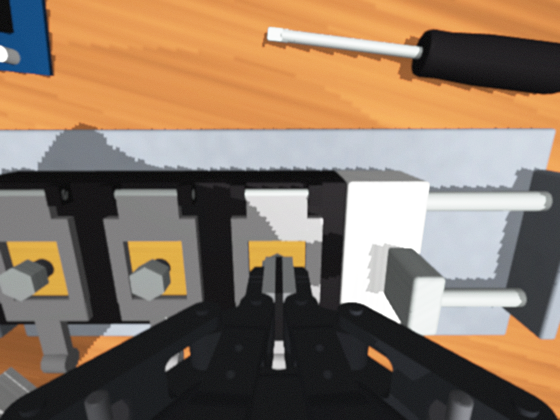

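>>> {"op": "carry_out", "data": {
  "increments": [
    {"tx":0,"ty":0,"tz":0.3,"rx":0,"ry":0,"rz":0,"grip":1},
    {"tx":0,"ty":0,"tz":0.5,"rx":0,"ry":0,"rz":0,"grip":1},
    {"tx":0,"ty":0,"tz":0.5,"rx":0,"ry":0,"rz":0,"grip":1}
  ]
}}

```text
time: 7.55
tcp_pos: [0.5937, -0.0822, 0.0608]
eef_rot: [-0.001, 0.992, 0.129, 0.0]
ft_force: [-11.4, 1.8, 29.9]
grip_width: 0.0003
```

Contact came at z = 0.0608, the sunk height, so c is loose. I'll rise and check it with depth.

>>> {"op": "carry_out", "data": {
  "increments": [
    {"tx":0,"ty":0,"tz":-3,"rx":0,"ry":0,"rz":0,"grip":1},
    {"tx":-3,"ty":0,"tz":-7,"rx":0,"ry":0,"rz":0,"grip":-0.2},
    {"tx":-6,"ty":0,"tz":-10,"rx":0,"ry":0,"rz":0,"grip":-0.2},
    {"tx":-6,"ty":0,"tz":-10,"rx":0,"ry":0,"rz":0,"grip":-0.2},
    {"tx":-6,"ty":0,"tz":-10,"rx":0,"ry":0,"rz":0,"grip":-0.2},
    {"tx":-6,"ty":0,"tz":-10,"rx":0,"ry":0,"rz":0,"grip":-0.2}
  ]
}}

```text
time: 8.05
tcp_pos: [0.5357, -0.0969, 0.1563]
eef_rot: [-0.001, 0.992, 0.13, 0.001]
ft_force: [0.2, 0.3, -1.1]
grip_width: 0.0514
```

Run:
```python
from h import *
np.set_printoptions(precision=4,suppress=True)
s=r.get_state(); print(s["tcp_pos"],s["ft_force"],s["grip_width"])
im,C=cam("wrist"); cv2.imwrite("pics/w7.png",im["img"])
D=im["depth"]; v,u=np.mgrid[60:400,0:560]
K=np.array([[im["fx"],0,im["cx"]],[0,im["fy"],im["cy"]],[0,0,1.]])
n=cv2.undistortPoints(np.stack([u.ravel(),v.ravel()],1).astype(float)[:,None],K,np.array(im["dist_coeffs"]))[:,0]
d=D[60:400].ravel(); P=((np.c_[n,np.ones(len(n))]*d[:,None])@C[:3,:3].T+C[:3,3])[d>0.1]
hx=np.array([.9655,.2605]); hy=np.array([-.2605,.9655]); b=np.array([.5756,-.0205])
Q=np.c_[(P[:,:2]-b)@hx,(P[:,:2]-b)@hy,P[:,2]]
def st(m,nm):
    q=Q[m]; print(nm,m.sum(),*( (q.min(0),q.max(0),q.mean(0)) if m.any() else ()))
for nm,y in(("a",.064),("b",0),("c",-.064)):
    m=(abs(Q[:,1]-y)<.006)&(abs(Q[:,0])<.006)&(Q[:,2]<.09); st(m,nm)
    st((Q[:,2]>.057)&(Q[:,2]<.0625)&(abs(Q[:,1]-y)<.02)&(Q[:,0]<-.04),"tab "+nm)
m=(Q[:,2]>.04)&(Q[:,2]<.0505)&(Q[:,1]<-.09)&(Q[:,1]>-.16)&(abs(Q[:,0])<.05); st(m,"jaw")
```

```text
[ 0.5357 -0.0969  0.1563] [ 0.1778  0.3108 -1.126 ] 0.05143890028997912
a 336 [-0.0057  0.058   0.0483] [0.0059 0.07   0.0713] [0.0004 0.0632 0.0652]
tab a 285 [-0.0641  0.0564  0.057 ] [-0.0404  0.0709  0.0621] [-0.0565  0.0633  0.0593]
b 294 [-0.0058 -0.006   0.0489] [0.0058 0.0059 0.0702] [ 0.0002 -0.0004  0.0673]
tab b 270 [-0.0642 -0.007   0.057 ] [-0.0406  0.0071  0.0619] [-0.0569 -0.0002  0.0593]
c 260 [-0.0058 -0.0698  0.0493] [ 0.006  -0.0582  0.0634] [ 0.    -0.064  0.061]
tab c 272 [-0.0643 -0.0708  0.057 ] [-0.0406 -0.0569  0.0615] [-0.0567 -0.0637  0.0591]
jaw 7023 [-0.0499 -0.1427  0.0403] [ 0.0463 -0.09    0.0505] [ 0.0026 -0.114   0.0485]
```

View pics/w7.png

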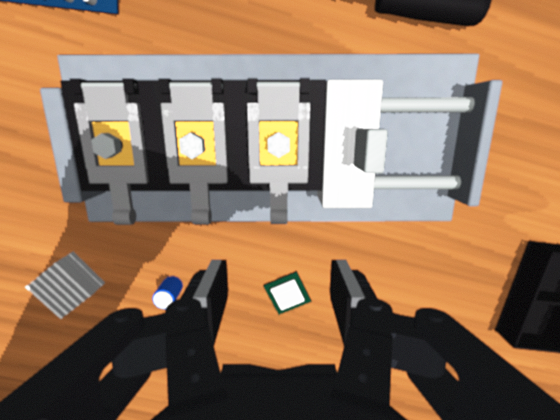

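c is now at z = 0.061 while a and b stay at about 0.068. The tab c roll shows at (279,212), and the jaw is against the block at (322,150). Now I'll position above tab c with a narrow opening, so the fingers clear the jaw at hy -0.100.

Run:
```python
from h import *
hx=np.array([.9655,.2605])
p=np.array([.5365,-.0974])-.002*hx
plan([*p,.036],[.2605,-.9655])
for th,ph in((.15,.06),(.3,.12),(.45,.18),(.6,.24),(.75,.3),(.9,.36),(1.05,.42)):
    print(th,"tx %.2f tz %.2f ry %.2f"%(10*(1-np.cos(th))-1.9*np.sin(ph), -10*np.sin(th)-1.9*(1-np.cos(ph)),-ph))
```

```text
shift cm [-0.13  0.11 11.94] rot [-0.001  0.    -0.003]
0.15 tx -0.00 tz -1.50 ry -0.06
0.3 tx 0.22 tz -2.97 ry -0.12
0.45 tx 0.66 tz -4.38 ry -0.18
0.6 tx 1.30 tz -5.70 ry -0.24
0.75 tx 2.12 tz -6.90 ry -0.30
0.9 tx 3.11 tz -7.96 ry -0.36
1.05 tx 4.25 tz -8.84 ry -0.42
```

>>> {"op": "carry_out", "data": {
  "increments": [
    {"tx":-0.1,"ty":0.1,"tz":2,"rx":0,"ry":0,"rz":0,"grip":0.3},
    {"tx":-0.1,"ty":0.1,"tz":5,"rx":0,"ry":0,"rz":0,"grip":0.3},
    {"tx":-0.1,"ty":0.1,"tz":6.5,"rx":0,"ry":0,"rz":0,"grip":0.3},
    {"tx":-0.1,"ty":0.1,"tz":6.5,"rx":0,"ry":0,"rz":0,"grip":0.3},
    {"tx":-0.1,"ty":0.1,"tz":6.5,"rx":0,"ry":0,"rz":0,"grip":0.3}
  ]
}}

```text
time: 8.52
tcp_pos: [0.5338, -0.0984, 0.0892]
eef_rot: [0.0, 0.992, 0.13, -0.002]
ft_force: [0.2, 0.0, 0.3]
grip_width: 0.0301
```

Run:
```python
from h import *
im,C=cam("wrist"); cv2.imwrite("pics/w8.png",im["img"]); s=r.get_state(); print(s["tcp_pos"],s["ft_force"],s["grip_width"])
hx=np.array([.9655,.2605])
p=np.array([.5365,-.0974])-.002*hx
plan([*p,.036],[.2605,-.9655])
```

```text
[ 0.53489336 -0.09870102  0.09063209] [0.45783116 0.06745572 1.04833439] 0.029964914538949255
shift cm [-0.   -0.09  5.46] rot [ 0.     0.002 -0.003]
```

View pics/w8.png

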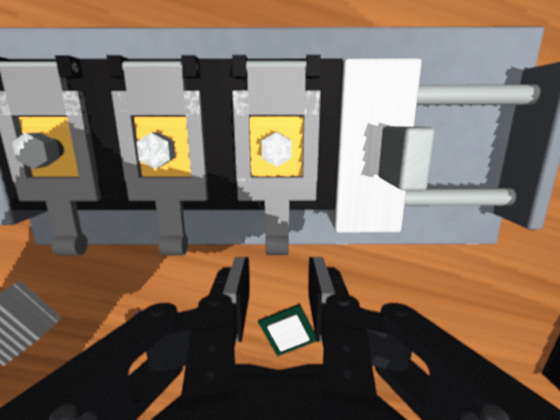

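Tab c at (277,240) is centred between the fingers at (240,270) and (318,270). I'll go down and grip.

>>> {"op": "carry_out", "data": {
  "increments": [
    {"tx":0,"ty":-0.1,"tz":2,"rx":0,"ry":0,"rz":0,"grip":0.3},
    {"tx":0,"ty":-0.1,"tz":4,"rx":0,"ry":0,"rz":0,"grip":0.3},
    {"tx":0,"ty":-0.1,"tz":5.4,"rx":0,"ry":0,"rz":0,"grip":0.3},
    {"tx":0,"ty":-0.1,"tz":5.4,"rx":0,"ry":0,"rz":0,"grip":0.3},
    {"tx":0,"ty":-0.1,"tz":5.4,"rx":0,"ry":0,"rz":0,"grip":1},
    {"tx":0,"ty":-0.1,"tz":5.4,"rx":0,"ry":0,"rz":0,"grip":1},
    {"tx":0,"ty":-0.1,"tz":5.4,"rx":0,"ry":0,"rz":0,"grip":1},
    {"tx":0,"ty":-0.1,"tz":5.4,"rx":0,"ry":0,"rz":0,"grip":1}
  ]
}}

```text
time: 9.23
tcp_pos: [0.535, -0.0971, 0.0383]
eef_rot: [-0.001, 0.992, 0.13, 0.001]
ft_force: [-1.8, 2.9, 0.6]
grip_width: 0.0133
```

Run:
```python
from h import *
im,C=cam("wrist"); cv2.imwrite("pics/w9.png",im["img"]); s=r.get_state(); print(s["tcp_pos"],s["ft_force"],s["grip_width"])
```

```text
[ 0.5350587  -0.09717132  0.03829531] [-0.98583157  3.86773384  2.79384051] 0.01324288971653391
```

View pics/w9.png

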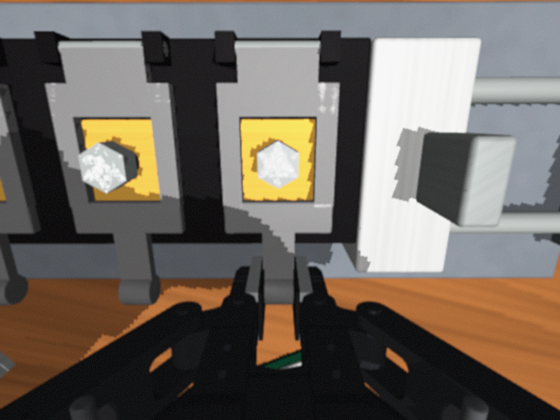

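The tab is gripped, with the roll at (279,290) and an opening of 13.2 mm. I'll lift along the arc.

>>> {"op": "carry_out", "data": {
  "increments": [
    {"tx":0,"ty":0,"tz":-0.8,"rx":0,"ry":-0.03,"rz":0,"grip":1},
    {"tx":0,"ty":0,"tz":-1.5,"rx":0,"ry":-0.06,"rz":0,"grip":1},
    {"tx":0.1,"ty":0,"tz":-2.2,"rx":0,"ry":-0.09,"rz":0,"grip":1},
    {"tx":0.2,"ty":0,"tz":-3.0,"rx":0,"ry":-0.12,"rz":0,"grip":1},
    {"tx":0.4,"ty":0,"tz":-3.7,"rx":0,"ry":-0.15,"rz":0,"grip":1},
    {"tx":0.7,"ty":0,"tz":-4.4,"rx":0,"ry":-0.18,"rz":0,"grip":1},
    {"tx":0.7,"ty":0,"tz":-4.4,"rx":0,"ry":-0.18,"rz":0,"grip":1}
  ]
}}

```text
time: 9.87
tcp_pos: [0.5423, -0.0952, 0.0821]
eef_rot: [0.012, 0.987, 0.13, -0.089]
ft_force: [-1.2, 3.4, -3.3]
grip_width: 0.0129
```

Run:
```python
from h import *
im,C=cam("wrist"); cv2.imwrite("pics/w10.png",im["img"]); s=r.get_state(); print(s["tcp_pos"],s["ft_force"],s["grip_width"])
```

```text
[ 0.54198568 -0.09524798  0.08132268] [ 1.42509721  3.06371794 -2.35070661] 0.013224360627698092
```

View pics/w10.png

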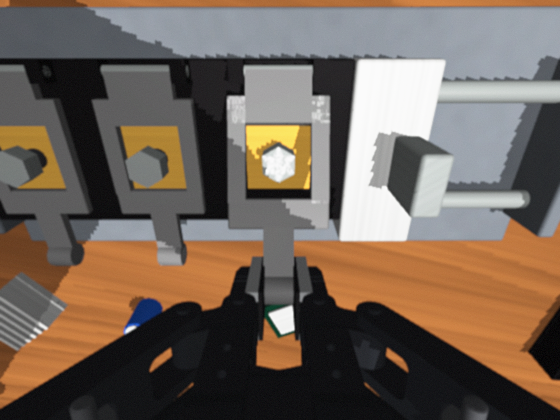

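The cap is lifting with the grip, and the others are flat. I'll continue to about 1.05 rad.

Run:
```python
from h import *
A=R.from_rotvec([0,-.18,0]).as_matrix()
for th,ph in((.525,.21),(.6,.24),(.675,.27),(.75,.3),(.825,.33),(.9,.36),(.975,.39),(1.05,.42)):
    d=np.array([10*(1-np.cos(th))-1.9*np.sin(ph)-.7,0,-10*np.sin(th)-1.9*(1-np.cos(ph))+4.4]); d=A.T@d
    print(th,"tx %.2f tz %.2f ry %.2f"%(d[0],d[2],-ph+.18))
```

```text
0.525 tx 0.13 tz -0.69 ry -0.03
0.6 tx 0.35 tz -1.39 ry -0.06
0.675 tx 0.63 tz -2.06 ry -0.09
0.75 tx 0.95 tz -2.72 ry -0.12
0.825 tx 1.32 tz -3.34 ry -0.15
0.9 tx 1.74 tz -3.93 ry -0.18
0.975 tx 2.20 tz -4.49 ry -0.21
1.05 tx 2.70 tz -5.00 ry -0.24
```

>>> {"op": "carry_out", "data": {
  "increments": [
    {"tx":0.1,"ty":0,"tz":-0.7,"rx":0,"ry":-0.03,"rz":0,"grip":1},
    {"tx":0.35,"ty":0,"tz":-1.4,"rx":0,"ry":-0.06,"rz":0,"grip":1},
    {"tx":0.6,"ty":0,"tz":-2.1,"rx":0,"ry":-0.09,"rz":0,"grip":1},
    {"tx":0.95,"ty":0,"tz":-2.7,"rx":0,"ry":-0.12,"rz":0,"grip":1},
    {"tx":1.3,"ty":0,"tz":-3.3,"rx":0,"ry":-0.15,"rz":0,"grip":1},
    {"tx":1.75,"ty":0,"tz":-3.9,"rx":0,"ry":-0.18,"rz":0,"grip":1},
    {"tx":2.2,"ty":0,"tz":-4.5,"rx":0,"ry":-0.21,"rz":0,"grip":1},
    {"tx":2.7,"ty":0,"tz":-5.0,"rx":0,"ry":-0.24,"rz":0,"grip":1},
    {"tx":2.7,"ty":0,"tz":-5.0,"rx":0,"ry":-0.24,"rz":0,"grip":1},
    {"tx":2.7,"ty":0,"tz":-5.0,"rx":0,"ry":-0.24,"rz":0,"grip":1}
  ]
}}

```text
time: 10.75
tcp_pos: [0.575, -0.0864, 0.1247]
eef_rot: [0.026, 0.97, 0.127, -0.207]
ft_force: [-1.7, 5.6, -4.1]
grip_width: 0.013
```

Run:
```python
from h import *
im,C=cam("wrist"); cv2.imwrite("pics/w11.png",im["img"]); s=r.get_state(); print(s["tcp_pos"],s["ft_force"],s["grip_width"])
M=T(s); g=M[:3,3]-.019*M[:3,2]
h=np.array([.5365,-.0974])+.1*np.array([.9655,.2605]); v=(g[:2]-h)@np.array([.9655,.2605])
print("theta",np.arctan2(g[2]-.0535,-v),"rad",np.hypot(v,g[2]-.0535))
im,C=cam("scene"); cv2.imwrite("pics/s11.png",cv2.resize(im["img"][150:330,180:380],None,fx=3,fy=3,interpolation=cv2.INTER_CUBIC))
```

```text
[ 0.57507006 -0.0863762   0.1246959 ] [-0.9074063   3.94578164 -4.70838471] 0.013190733834357808
theta 1.0384408773440672 rad 0.10277562966771223
```

View pics/w11.png

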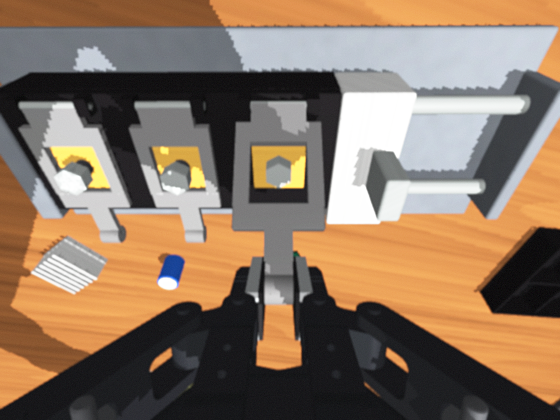

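View pics/s11.png

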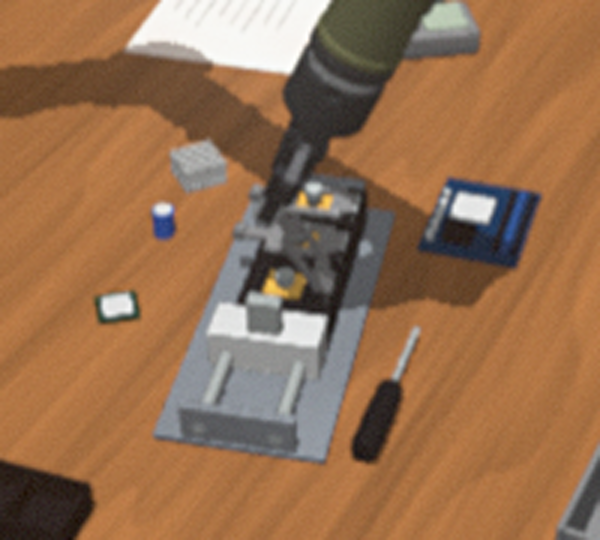

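The cap is held at about 1.04 rad, and caps a and b lie flat. The jaw is against the block and the bystanders haven't moved. I'll settle briefly, then hand in.

>>> {"op": "carry_out", "data": {
  "increments": [
    {"tx":0,"ty":0,"tz":0,"rx":0,"ry":0,"rz":0,"grip":1},
    {"tx":0,"ty":0,"tz":0,"rx":0,"ry":0,"rz":0,"grip":1},
    {"tx":0,"ty":0,"tz":0,"rx":0,"ry":0,"rz":0,"grip":1},
    {"tx":0,"ty":0,"tz":0,"rx":0,"ry":0,"rz":0,"grip":1}
  ]
}}

```text
time: 11.18
tcp_pos: [0.5756, -0.0863, 0.1251]
eef_rot: [0.026, 0.97, 0.127, -0.206]
ft_force: [-0.9, 5.5, -9.0]
grip_width: 0.013
```

Run:
```python
from h import *
s=r.get_state(); print(s["time"],s["tcp_pos"],s["grip_width"],np.abs(s["qd"]).max()); print(r.hand_in())
```

```text
11.1833 [ 0.57562521 -0.08626386  0.12510638] 0.012990601448364392 0.006803032106558749
the job is handed in; nothing more can be done
None
```

The job is handed in at 11.2 s of the 58 s allowed. The hand-in gives no verdict, so what follows is from my own checks.

- **Jaw:** I gripped the post and slid the jaw shut. It stopped moving while pressed with about 11 N, and later pictures show it still against the block.
- **Loose bolt:** It is bolt c, the right one, and the first I tapped. Depth readings show its head at 61 mm, while a and b (untapped) read about 68 mm. The tap reached about 30 N at the bolt's hard stop, because no force showed on the way down and I pressed 5 mm further to be sure.
- **Cap:** I lifted cap c by its tab and am still holding it. From the gripper's pose it is open about 1.04 rad (60 degrees), with the arm still and the fingers at a 13 mm opening on the tab.
- **Other things:** Caps a and b look flat in the last pictures. The bystanders look unmoved, though I checked them only by eye.

The tab's computed radius came out 2.8 mm over the nominal 100 mm, which fits gripping the tab slightly off its centre. No check failed.

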